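Latch a vial rack onto the bench shaker

TASK

Clamp the white vial rack onto the bench shaker with its toggle latch: take the latch's wire bail by its yellow grip, gently hook its cross bar down into the keeper's groove behind the two prongs, without forcing it against the keeper, then let go and press the red lever firmly but not violently over past centre until it lies fully down by itself and the rack is drawn tight against its rubber bumpers. Keep hands off the rack itself and leave the bottle, beaker and tip box where they stand.

Things in the scene. Friction and masses are not known exactly. Their poses are not given: they have to be found in the camera images.
- shaker: White bench shaker, fixed, 330 x 230 mm, aluminium platform 75 mm above the bench. Origin on the bench under the lever pivot; x runs along the latch from lever to rack, y left, z up; housing x -115 to +215, y +-115. The latch lies in its plane y = 0. Two rubber bumpers (y +-39 to +-61, 40 mm tall) face the rack at x = 115; rails and a far stop 14 mm high fence the rack loosely
- pivot (a point): Lever hinge axis (along y), 103 mm above the bench straight over the shaker's origin. The bail's hinge pin sits on the lever 22 mm from it, 10 degrees ahead of the lever arm in the closing direction. The hinge is stiff (0.04 N m): the lever stays where it is left while the bail is slack
- rack: Loose white vial rack, 80 (x) x 130 x 46 mm, 64 mm high with capped vials, about 0.55 kg, on the platform. Origin in the centre of its underside, x as the shaker's. It starts 1 to 7 mm short of the bumpers and slides when pushed; clamped home its origin is at x = 155 in the shaker frame. A steel keeper bracket on a foot projects from its front (-x)
- keeper_nominal (a point): Nominal seat of the bar's centre in the keeper groove (rack frame -80, 0, 28; axes as the rack). From here: two prongs x -11 to -3, y +-5.5 to +-12.5, top z +10, with a lip to x -1 above z +5; groove floor z -4; back plate face x +7, top z +20, y +-10. Mouth 8 mm for a 6 mm bar. The real keeper is hand-set up to 4.5 mm off in x, not reported: find it by touch, e.g. on the back plate
- lever (a joint): Red lever angle, rad: 0 standing open (leaning 20 degrees from vertical towards the rack), growing as it swings over away from the rack and down; about 1.75 (hooked) is dead centre, 1.92 the stop, lying flat towards -x of the shaker. Starts at 0 to 0.45; with the bar hooked and drawn back it stands at about 0 to 1.0. Closing it then takes roughly 2 to 6 N at the tip
- lever_tip (a point): Outer end of the red lever, mid width (32 mm), 75 mm from the pivot; lever 5 to 7 mm thick. Closed it lies 103 mm above the bench
- bail: Wire bail, two legs at y +-21, passive, hinged on the lever; origin at its hinge pin. The legs are sprung: under pull they lengthen (3.5 N per mm, up to 14 mm) but never shorten. Its hinge is stiff (0.05 N m): it stays at the angle where it is left. At the start it points obliquely up over the keeper. Carrying the yellow grip moves both bail and lever
- bar (a point): Middle of the bail's steel cross bar, 6 mm thick, 42 mm long along y, 89.5 mm from the bail's hinge pin
- tab (a point): Centre of the yellow grip, a cylinder 16 mm in diameter, 24 mm long along y, on a 6 mm stem, 34 mm from the bar's centre square to the legs (straight above the bar when the legs lie level). Pinch it from above over its two ends (fingers closing along the shaker's y); it is a roller, free to turn on its pin
- reagent: Amber bottle, 60 mm across, 125 mm tall, beside the shaker, origin under its centre; leave it alone
- beaker: Glass beaker, 68 mm across, 85 mm tall, beside the shaker, origin under its centre; leave it alone
- tipbox: Blue tip box, 72 x 102 x 54 mm, beside the shaker, origin under its centre; leave it alone
Not all that is in view belongs to the job. There is more than one size of the rack; the job needs the middle-sized.

How it is judged (in metres and radians):
On the way, in this order (a step that is already met when the one before it is completed fails the run):
1. the bail's bar lies in the keeper's groove behind the prongs, the lever still open (x of bar in the frame of rack between -0.087 and -0.0705 m and z of bar in the frame of rack below 0.033 m and value of joint lever below 1.3 rad), for 0.2 s.
2. the lever is pressed past centre to its stop with the bail hooked (value of joint lever above 1.83 rad and x of bar in the frame of rack above -0.087 m and z of bar in the frame of rack below 0.034 m), for 0.2 s.
At the end, for the whole second after the job is handed in: The lever rests by itself within 0.09 rad of its closed stop (past centre), the bail's bar is in the keeper's groove and pulls on it with more than 5 N, and the rack stands level, at rest and drawn within 2 mm of its bumpers (all of step 2 and x of bar in the frame of rack below -0.0705 m and contact force between bail and rack above 5 N and x of rack in the frame of shaker below 0.157 m and angle between rack's own z axis and vertical below 0.05 rad and linear speed of rack below 0.01 m/s); the robot touches nothing.
It fails at once if the bail is forced against the keeper or rack with more than 20 N while the hand is on the bail (contact force between bail and rack above 20 N and contact force between the fingers and bail above 0.5 N).
It fails at once if the lever is pressed over with more than 45 N (contact force between the arm and lever above 45 N and value of joint lever above 1.1 rad).
It fails at once if the robot pushes the rack or its vials with more than 5 N (contact force between the arm and rack above 5 N).
It fails at once if the rack is tipped (angle between rack's own z axis and vertical above 0.12 rad).
It fails at once if the bottle, beaker or tip box is moved over 15 mm (distance of any of reagent, beaker, tipbox from where it was at the start of the episode above 0.015 m).
It also fails if it takes over 64 s, if anything falls off the work surface, if the arm or the gripper's body presses on something with over 40 N, if the wrist force passes 120 N, or if a joint passes its speed limit or range.

ROBOT

A 7-joint arm with a two-finger parallel gripper is mounted at the origin on the work surface. World frame = base frame: x ahead of the robot, y to its left, z up, the work surface at z = 0. Lengths are in mm, angles in rad, forces in N, time in s.
With the tool pointing down it reaches from about 350 to 900 mm from the base axis. Payload 19.9 kg.
Tool frame: the origin (TCP) lies at the very end of the fingers, on their centre line; the grasp point (between the pads) lies 19 mm behind it; z points along the fingers, y is the line along which they close (so a half turn about z gives the same grasp; the last joint's range is limited). The gripper opens to 94 mm and grips with 3 to 60 N. Pads are 16 mm wide; open, the fingers measure 119 mm over their backs; the gripper's body (75 mm by 177 mm) begins 78 mm behind the grasp point.
Start: joints at [-1.19, 0.417, -0.01, 1.614, 0.005, 1.111, -0.053], TCP at [255.865, 570.203, 205.425] pointing down, gripper open.
Joint ranges: [-2.81, 2.81], [-0.39, 2.02], [-1.27, 1.25], [0.06, 2.57], [-1.19, 4.33], [0.19, 2], [-2.82, 2.82]. Speed limits (rad/s): [1.89, 1.89, 2.39, 2.39, 3.01, 3.01, 3.01].

INTERFACE

Orientations are given as a unit quaternion [w, x, y, z].
In Python, from cell import bot gives the robot as it stands. The module is installed in compiled form; this text tells all that it offers.
- The arm moves only by the tool move_arm, never from a script. Its argument "moves" is a list of rows, each a list of 4 numbers: the shift along the tool's x, y, z in m, then the turn about the tool's z in degrees. In form: [[dx, dy, dz, spin], ...]. A call has exactly 5 rows; each row shifts and turns the commanded pose from where the row before left it, along the tool's axes as they then stand; what a row does not reach is not made up. A row lasts 1/12 s, in which the tool goes at most 41.7 mm and 7.16 degrees, less where a joint would pass 70% of its speed; a pose out of reach is approached as far as the arm can. A call with a gripper value outside its range is refused whole. "fingers" is the opening in per cent of the stroke, from 0 (shut) to 100 (fully open), set as the call begins (left out, the last holds). The fingers move at their own pace and stop on an object; "newtons" is the grip in N (left out, the last holds). Time passes only in rows, so rows that do not move let the fingers close, or fill a call up. It gives the time, the measured TCP pose, the force, the opening and the grip force at its end, in the units of the state.
- bot.sense(): the state, without advancing time (a new reading comes with each control period).
- bot.capture(name): name is "scene" or "top"; returns (picture, depth): 400x640x3 uint8, red, green, blue; 400x640 float32, mm along the optical axis (not along the pixel's ray), 0 where there is no reading.
- bot.get_calibration(name): a dict with "fx", "fy", "cx", "cy" (pixels), "origin" and "attitude" of the camera in the world. Camera axes: x right, y down, z forward; pixel columns grow to the right and rows downward; lengths in mm; the calibration is good to about 2 mm. A picture is of the moment at which its call begins. get_calibration takes no time and is no camera call.
- bot.finish_job(): hands the job in; it is judged then, once.
The state is a dict: "time_s": time; "joint_pos": joint angles; "qd": joint speeds; "joint_torque": joint torques, N m; "eef_pos": TCP position; "tool_rot": TCP orientation; "force": force on the tool from outside, world axes, zero at the start; "torque": the same for the moment, N m; "gripper_width": finger opening in mm; "grip_force": force on a finger pad.
Only numpy, scipy, OpenCV 4.12 (cv2) and the standard library are available. Lean on these libraries where they do the work, as an engineer would, in place of code of your own. Each camera call takes 0.05 s, during which the arm holds its last target. There are 200 camera calls.

## Working session

There is one attempt and no reset: what is moved stays moved. The work goes in short steps, Python scripts to look and compute and a tool call to move; the robot and the scene stay as the last step left them, time stands still between calls to the robot, and variables do not carry over. Pictures are saved under pics/ and viewed, at most 10 in all, crops included, and the job is handed in when it is done.

Besides the shell and the picture viewer there is one more tool, called by a JSON object that holds its "name" and its "arguments", one argument or row to a line. move_arm: Moves the arm, as the interface text tells. Its arguments: {"type":"object","properties":{"moves":{"type":"array","items":{"type":"array","items":{"type":"number"}}},"fingers":{"type":"number"},"newtons":{"type":"number"}},"required":["moves"]}

```bash
mkdir -p pics
cat > h.py <<'E'
import numpy as np, cv2
from cell import bot
from scipy.spatial.transform import Rotation as R
def cal(n):
    c=bot.get_calibration(n); a=np.array(c['attitude'],float)
    M=a if a.shape==(3,3) else R.from_quat(a[[1,2,3,0]]).as_matrix()
    return c,M,np.array(c['origin'],float)
def pts(n,d):
    c,M,o=cal(n); v,u=np.mgrid[:400,:640]
    P=np.stack([(u-c['cx'])/c['fx']*d,(v-c['cy'])/c['fy']*d,d],-1)
    return P@M.T+o
E
python3 - <<'E'
from h import *
for n in('scene','top'):
    p,d=bot.capture(n); np.savez('c_'+n,p=p,d=d); cv2.imwrite(f'pics/{n}0.png',p[...,::-1]); print(bot.get_calibration(n))
s=bot.sense(); print(s)
E
```

```text
{'fx': 505.5014134724511, 'fy': 505.5014134724511, 'cx': 313.7674101277609, 'cy': 197.7506712146345, 'origin': array([1066.5415923 , -615.5718328 ,  819.39836934]), 'attitude': array([-0.40958145,  0.86280745,  0.26489303, -0.13280826])}
{'fx': 399.7222684374446, 'fy': 399.7222684374446, 'cx': 311.7006558750264, 'cy': 199.38539911454802, 'origin': array([479.87750827,  39.22863929, 950.63583677]), 'attitude': array([ 0.05405682, -0.70034468,  0.71017524, -0.04739533])}
{'time_s': 0.1, 'joint_pos': array([-1.19052422,  0.41789412, -0.01028549,  1.61409038,  0.00467479,
        1.11065825, -0.05298756]), 'qd': array([-0.00017545, -0.00158789, -0.00124245, -0.00150094, -0.00036339,
        0.00207574, -0.00049406]), 'joint_torque': array([ 1.28189957e-03, -8.52579832e+01,  6.40128125e-01, -4.26695931e+01,
       -4.89170593e-02,  1.64353650e-02,  1.50696565e-04]), 'eef_pos': array([255.74429736, 569.9357957 , 204.91040786]), 'tool_rot': array([-7.46196073e-05,  2.09329746e-01,  9.77844974e-01, -5.07652882e-04]), 'force': array([ 0.29439996, -0.0536134 , -0.20770571]), 'torque': array([ 0.01874283, -0.04330245, -0.00791563]), 'grip_force': 0.0, 'gripper_width': 93.96556329799171}
```

View pics/scene0.png

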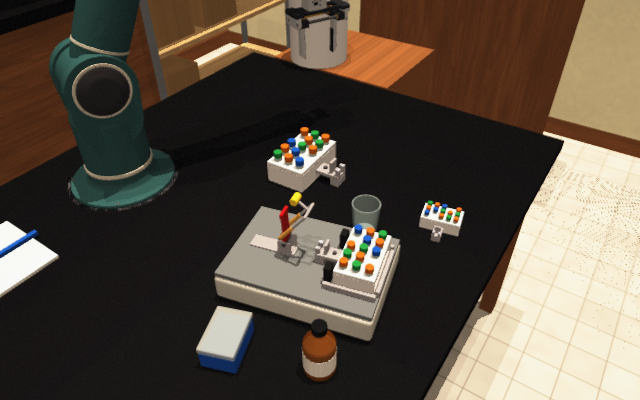

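View pics/top0.png

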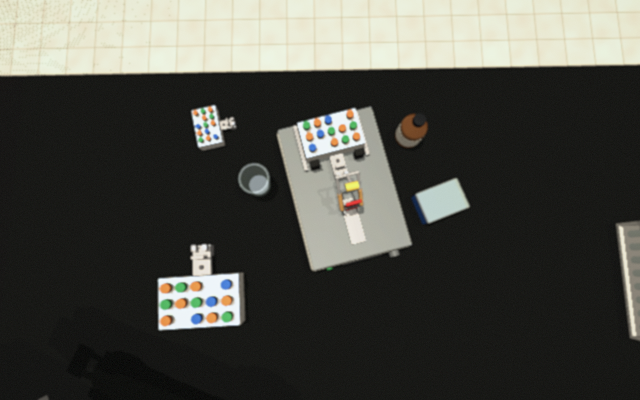

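Rack candidates in the top view are the large one at (200,300) on the bench, the small one at (207,127) on the bench, and the middle-sized one at (332,133) on the shaker. The third fits: it is medium in size and stands on the platform with its keeper facing the latch. I'll measure now and confirm in one crop.

```bash
cat >> h.py <<'E'
def masks(p):
    hsv=cv2.cvtColor(p,cv2.COLOR_RGB2HSV); h,s,v=[hsv[...,i].astype(int) for i in range(3)]
    return dict(yellow=(h>22)&(h<34)&(s>150)&(v>120), red=((h<4)|(h>174))&(s>190)&(v>70))
E
python3 - <<'E'
from h import *
D={n:np.load(f'c_{n}.npz') for n in('top','scene')}
P={n:pts(n,D[n]['d'].astype(float)) for n in D}
z=P['top'][...,2]; u=np.zeros((400,640),bool); u[90:285,265:420]=1
m=u&(z>65)&(z<85); print('platform z',np.median(z[m]))
q=P['top'][u&(z>55)][:,:2].astype(np.float32); r=cv2.minAreaRect(q); print(r, cv2.boxPoints(r))
for n in D:
    mk=masks(D[n]['p'])
    for k in mk:
        w=mk[k].astype(np.uint8); N,l,st,ce=cv2.connectedComponentsWithStats(w)
        for i in range(1,N):
            if st[i,4]>15:
                a=P[n][l==i]; a=a[a[:,2]>-50]
                print(n,k,st[i],ce[i].round(),np.median(a,0).round(1),a.min(0).round(0),a.max(0).round(0))
# rack top
m=u&(z>115)&(np.mgrid[:400,:640][0]<165); r=cv2.minAreaRect(P['top'][m][:,:2].astype(np.float32)); print('rack',r,cv2.boxPoints(r),np.percentile(z[m],[5,50,95]))
p=D['scene']['p'][180:300,210:410]; cv2.imwrite('pics/crop.png',cv2.resize(p[...,::-1],None,fx=4,fy=4,interpolation=2))
E
```

```text
platform z 74.3452386047901
((638.402099609375, -37.60685729980469), (326.8802185058594, 370.0946350097656), 13.575051307678223) [[ 436.09387  103.90837]
 [ 522.96204 -255.84703]
 [ 840.7103  -179.12209]
 [ 753.84216  180.63332]]
top yellow [347 187  11   4  18] [352. 189.] [604.3 -29.5 219.2] [602. -39. 218.] [608. -20. 223.]
top red [347 202  10   4  17] [352. 204.] [581.2 -30.7 180.2] [579. -40. 177.] [585. -22. 183.]
scene yellow [290 192  11  10  69] [295. 197.] [613.1 -28.6 223.3] [ 604. -616.  219.] [1067.  -16.  819.]
scene red [280 205   9  27 150] [284. 218.] [588.3 -35.8 164.4] [ 453. -616.    1.] [1067.  146.  819.]
scene red [283 234   7   8  22] [286. 238.] [592.1 -42.  112.5] [587. -46. 106.] [594. -23. 120.]
rack ((693.0330810546875, 0.8664398193359375), (210.4188690185547, 378.6181640625), 50.734214782714844) [[ 479.87753    39.228622]
 [ 773.0106   -200.40588 ]
 [ 906.1886    -37.495743]
 [ 613.05554   202.13876 ]] [117.76454439 121.30602387 139.8415637 ]
```

View pics/crop.png

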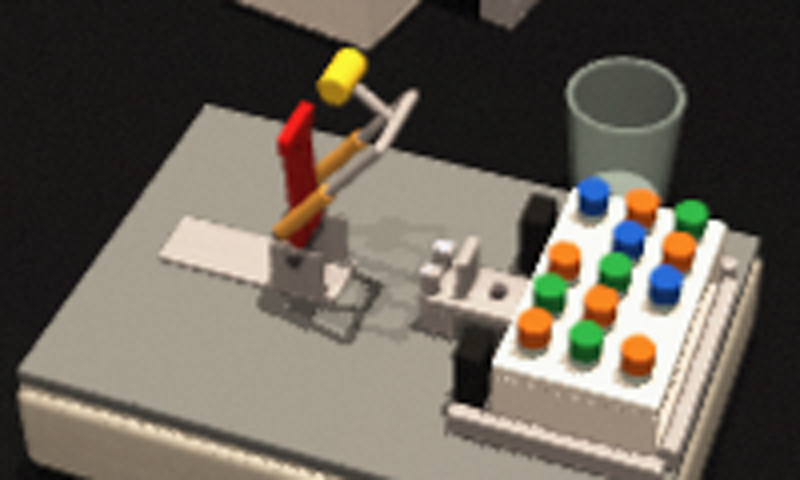

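The crop confirms the middle rack on the shaker: its keeper prongs (at about scene (319,245)) face the latch. The red lever is at (284,218) and the yellow grip at (295,197). Next I'll fit the frames with outliers removed.

Run:
```python
from h import *
D={n:np.load(f'c_{n}.npz') for n in('top','scene')}
P={n:pts(n,D[n]['d'].astype(float)) for n in D}
def big(m):
    N,l,st,c=cv2.connectedComponentsWithStats(m.astype(np.uint8)); return l==1+st[1:,4].argmax()
z=P['top'][...,2]; u=np.zeros((400,640),bool); u[90:285,265:420]=1
q=P['top'][big(u&(z>66)&(z<260))][:,:2]; r=cv2.minAreaRect(q.astype(np.float32)); print('sh',r)
b=cv2.boxPoints(r).astype(float); print(b.round(1))
c=b.mean(0); e=[b[1]-b[0],b[2]-b[1]]; L=max(e,key=np.linalg.norm); ex=L/np.linalg.norm(L); ex*=np.sign(ex[0])
ey=np.array([-ex[1],ex[0]]); O=c-50*ex
print('O',O,'yaw',np.degrees(np.arctan2(ex[1],ex[0])))
F=np.array([[ex[0],ex[1]],[ey[0],ey[1]]])
S={}
for n in P:
    A=P[n].copy(); A[...,:2]=(A[...,:2]-O)@F.T; S[n]=A
    ok=D[n]['d']>0
    A[~ok]=999
    print(n,'platform z',np.median(A[(abs(A[...,0]+80)<25)&(abs(A[...,1])<100)&(A[...,2]>60)&(A[...,2]<90)][:,2]))
    mk=masks(D[n]['p'])
    for k in mk:
        a=A[mk[k]&(abs(A[...,1])<60)&(abs(A[...,0])<100)&(A[...,2]>85)]; print(n,k,len(a),np.median(a,0).round(1),np.percentile(a,3,0).round(1),np.percentile(a,97,0).round(1))
    t=A[(A[...,2]>117)&(A[...,2]<125)&(A[...,0]>95)&(A[...,0]<215)&(abs(A[...,1])<85)]
    print(n,'rack',len(t),cv2.minAreaRect(t[:,:2].astype(np.float32)),np.percentile(t,[1,99],0).round(1))
    k=A[(abs(A[...,1])<17)&(A[...,0]>50)&(A[...,0]<112)&(A[...,2]>78)&(A[...,2]<150)]
    print('keeper pts',len(k)); print(k[np.argsort(k[:,0])][::max(1,len(k)//45)].round(0).astype(int).tolist())
    dk=(D[n]['p'].max(-1)<45)
    bq=A[dk&(A[...,2]>85)&(A[...,2]<118)&(A[...,0]>85)&(A[...,0]<125)&(abs(A[...,1])<70)]
    print('bumper',[ (np.median(x,0).round(1),len(x)) for x in (bq[bq[:,1]>20],bq[bq[:,1]<-20]) if len(x)])
s=bot.sense();
```

```text
sh ((636.21240234375, -22.585296630859375), (324.45513916015625, 220.32443237304688), 13.689701080322266)
[[ 452.5   46.1]
 [ 504.7 -168. ]
 [ 819.9  -91.2]
 [ 767.8  122.8]]
O [587.63281821 -34.41846963] yaw 13.68969947550331
top platform z 74.48120955278341
top yellow 18 [ 17.7   0.7 219.2] [ 16.6  -8.9 217.7] [ 19.1  10.  223. ]
top red 17 [ -5.    4.6 180.2] [ -6.4  -4.7 177.1] [ -3.4  12.5 182.9]
top rack 1388 ((152.41287231445312, 0.161407470703125), (99.55690002441406, 130.09515380859375), 0.01550934836268425) [[121.7 -64.  117.3]
 [200.9  64.4 123.8]]
keeper pts 265
[[59, -12, 79], [67, 0, 81], [70, -6, 114], [71, -11, 112], [72, 9, 112], [73, 2, 99], [73, 13, 98], [74, 15, 97], [75, 1, 98], [76, -9, 114], [77, -8, 112], [78, -7, 97], [79, -7, 101], [80, 14, 80], [80, 4, 97], [81, 8, 98], [82, -5, 101], [83, -12, 100], [84, 8, 98], [84, 4, 121], [85, 6, 122], [85, -1, 114], [85, -8, 105], [85, -4, 100], [85, 2, 124], [86, -5, 122], [87, 6, 121], [87, -10, 122], [88, -5, 123], [89, -10, 123], [90, 15, 98], [94, 9, 96], [95, -11, 98], [96, 0, 96], [97, -3, 99], [98, 8, 98], [98
[... 846 characters left out ...]
13], [74, 6, 112], [75, 4, 100], [76, -15, 81], [76, 7, 114], [77, -12, 110], [77, -13, 86], [78, -15, 85], [80, -14, 99], [80, -9, 100], [81, -13, 99], [84, -13, 91], [85, -16, 80], [85, -6, 124], [86, 9, 124], [87, -10, 114], [88, -12, 92], [88, -9, 103], [89, 2, 98], [89, 13, 100], [90, -6, 120], [90, -1, 124], [90, -2, 100], [91, -9, 121], [92, -12, 90], [93, 9, 99], [94, 11, 100], [95, 15, 100], [96, 4, 101], [97, 7, 99], [99, -8, 100], [100, -6, 99], [102, -16, 101], [103, 17, 98], [104, -5, 104], [105, -14, 100], [107, -12, 93], [107, 11, 99], [108, 12, 101], [109, -14, 78], [111, 5, 100], [111, -3, 96]]
bumper [(array([109.8,  42.4, 108.5]), 102), (array([110.9, -57.2, 108.3]), 145)]
```

{"name": "move_arm", "arguments": {
  "moves": [
    [0, 0, -0.015, -7],
    [0, 0, -0.015, -7],
    [0, 0, -0.015, -7],
    [0, 0, -0.015, -7],
    [0, 0, -0.015, -7]
  ],
  "fingers": 100,
  "newtons": 15
}}

```text
time_s: 0.52
eef_pos: [255.8, 570.0, 280.8]
tool_rot: [-0.0, -0.097, 0.995, -0.0]
force: [0.2, 0.1, 0.7]
gripper_width: 93.8
grip_force: 0.0
```

```bash
cat >> h.py <<'E'
O=np.array([587.6,-34.4]); YAW=13.69; c_,s_=np.cos(np.radians(YAW)),np.sin(np.radians(YAW))
F=np.array([[c_,s_],[-s_,c_]])
def tos(p): p=np.array(p,float); return np.append((p[:2]-O)@F.T,p[2])
def tow(p): p=np.array(p,float); return np.append(p[:2]@F+O,p[2])
def tool():
    s=bot.sense(); q=s['tool_rot']; return s,R.from_quat(q[[1,2,3,0]]).as_matrix()
def go(tgt):  # shaker-frame TCP target -> tool shift mm, spin
    s,M=tool(); d=M.T@(tow(tgt)-s['eef_pos'])
    a=np.degrees(np.arctan2(M[1,1],M[0,1])); sp=-((YAW+90-a+90)%180-90)
    print('now',tos(s['eef_pos']).round(1),'shift',d.round(1),'spin',round(sp,2),'tilt',np.degrees(np.arccos(-M[2,2])).round(2),'t',s['time_s'],'F',(F@s['force'][:2]).round(2),s['force'][2].round(2),'q7',s['joint_pos'][6].round(2))
def bar2tab(X,Z,r=22.,L=89.5):  # shaker xz, relative heights absolute
    D=np.array([X,Z-103.]); d=np.hypot(*D); a=np.arctan2(D[1],D[0])+np.arccos((r*r+d*d-L*L)/(2*r*d))
    pin=r*np.array([np.cos(a),np.sin(a)]); f=np.arctan2(*(D-pin)[::-1])
    return (D+34*np.array([-np.sin(f),np.cos(f)])+[0,103]).round(1), round(a-np.radians(80),2), round(np.degrees(f),1)
E
python3 -c "
from h import *
go([20,0,265])"
```

```text
now [-179.4  665.8  280.8] shift [-228.3 -656.4   16.2] spin -2.51 tilt 0.04 t 0.5167 F [0.21 0.02] 0.72 q7 0.53
```

{"name": "move_arm", "arguments": {
  "moves": [
    [-0.012, -0.035, 0, -0.5],
    [-0.012, -0.035, 0, -0.5],
    [-0.012, -0.035, 0, -0.5],
    [-0.012, -0.035, 0, -0.5],
    [-0.012, -0.035, 0, -0.5]
  ]
}}

```text
time_s: 0.93
eef_pos: [350.9, 409.4, 280.2]
tool_rot: [-0.0, -0.116, 0.993, -0.0]
force: [0.2, 0.7, 0.0]
gripper_width: 94.1
grip_force: 0.0
```

{"name": "move_arm", "arguments": {
  "moves": [
    [-0.012, -0.035, 0, 0],
    [-0.012, -0.035, 0, 0],
    [-0.012, -0.035, 0, 0],
    [-0.012, -0.035, 0, 0],
    [-0.012, -0.035, 0, 0]
  ]
}}

```text
time_s: 1.35
eef_pos: [449.7, 253.0, 280.4]
tool_rot: [-0.0, -0.116, 0.993, -0.0]
force: [0.6, 1.2, -0.0]
gripper_width: 93.8
grip_force: 0.0
```

{"name": "move_arm", "arguments": {
  "moves": [
    [-0.012, -0.035, 0, 0],
    [-0.012, -0.035, 0, 0],
    [-0.012, -0.035, 0, 0],
    [-0.012, -0.035, 0, 0],
    [-0.005, -0.015, 0, 0]
  ]
}}

```text
time_s: 1.77
eef_pos: [538.2, 111.5, 280.3]
tool_rot: [-0.0, -0.114, 0.993, -0.001]
force: [-0.4, -0.4, 0.3]
gripper_width: 93.9
grip_force: 0.0
```

```bash
python3 -c "
from h import *
go([20,0,265])"
```

```text
now [-13.5 153.4 280.3] shift [ -35.1 -153.1   15.5] spin -0.61 tilt 0.08 t 1.7667 F [-0.49 -0.31] 0.27 q7 1.58
```

{"name": "move_arm", "arguments": {
  "moves": [
    [-0.007, -0.031, 0, -0.6],
    [-0.007, -0.031, 0, 0],
    [-0.007, -0.031, 0, 0],
    [-0.007, -0.031, 0, 0],
    [-0.007, -0.029, 0, 0]
  ]
}}

```text
time_s: 2.18
eef_pos: [607.4, -25.8, 280.2]
tool_rot: [-0.0, -0.121, 0.993, -0.0]
force: [0.1, 0.8, 0.5]
gripper_width: 94.0
grip_force: 0.0
```

Run:
```python
from h import *
go([20,0,250])
# tab from scene view: ellipse centre ray onto plane y=0 of the shaker
p,d=bot.capture('scene'); m=masks(p)['yellow']; m[:,:250]=0; m[:,350:]=0
v,u=np.nonzero(m); print(len(u),u.min(),u.max(),v.min(),v.max())
c,M,o=cal('scene'); ray=M@np.array([(u.mean()-c['cx'])/c['fx'],(v.mean()-c['cy'])/c['fy'],1])
a=tos(o); b=tos(o+ray); t=-a[1]/(b[1]-a[1]); print('mask centre on y=0',(a+t*(b-a)).round(1))
P=pts('scene',d.astype(float)); q=np.array([tos(x) for x in P[m&(d>0)]]); print(np.percentile(q,[3,50,97],axis=0).round(1))
for n in('scene',):
  D=np.load('c_scene.npz'); m=masks(D['p'])['yellow']; m[:,:250]=0;m[:,350:]=0; v,u=np.nonzero(m); ray=M@np.array([(u.mean()-c['cx'])/c['fx'],(v.mean()-c['cy'])/c['fy'],1]); b=tos(o+ray); t=-a[1]/(b[1]-a[1]); print('first',(a+t*(b-a)).round(1))
cv2.imwrite('pics/s1.png',cv2.resize(p[100:300,200:420,::-1],None,fx=3.5,fy=2.9))
```

```text
now [ 21.2   3.6 280.2] shift [ 1.2 -3.6 30.2] spin 0.22 tilt 0.03 t 2.1833 F [0.25 0.76] 0.51 q7 1.89
2 299 299 194 195
mask centre on y=0 [ 33.3   0.  229.8]
[[ 28.5   7.1 221.2]
 [ 29.4   9.1 221.8]
 [ 30.2  11.2 222.5]]
first [ 25.9   0.  222.8]
```

Run:
```python
from h import *
for n,(v0,v1,u0,u1) in dict(scene=(180,215,280,310),top=(172,200,335,370)).items():
    D=np.load(f'c_{n}.npz'); p=D['p']; hsv=cv2.cvtColor(p,cv2.COLOR_RGB2HSV).astype(int)
    m=np.zeros((400,640),bool); m[v0:v1,u0:u1]=1
    m&=(hsv[...,0]>20)&(hsv[...,0]<36)&(hsv[...,1]>110)&(hsv[...,2]>60)
    N,l,st,ce=cv2.connectedComponentsWithStats(m.astype(np.uint8)); i=1+st[1:,4].argmax(); m=l==i; print(n,st[i],ce[i])
    c,M,o=cal(n); v,u=np.nonzero(m); uc,vc=(u.min()+u.max())/2,(v.min()+v.max())/2
    ray=M@np.array([(uc-c['cx'])/c['fx'],(vc-c['cy'])/c['fy'],1]); a=tos(o); b=tos(o+ray); print('cam',a.round(0),'dir',((b-a)/np.linalg.norm(b-a)).round(3))
    for zz in (205,210,215,220): t=(zz-a[2])/(b-a)[2]; print(zz,(a+t*(b-a)).round(1))
    P=pts(n,D['d'].astype(float)); q=np.array([tos(x) for x in P[m&(D['d']>0)]]); print(np.percentile(q,[3,50,97],axis=0).round(1))
for X,Z in[(80,150),(60,180),(48,197)]: print(bar2tab(X,Z))
```

```text
scene [289 192  13  14 117] [295.04273504 198.36752137]
cam [ 328. -678.  819.] dir [-0.317  0.709 -0.629]
205 [ 18.3  14.4 205. ]
210 [ 20.9   8.8 210. ]
215 [ 23.4   3.1 215. ]
220 [ 25.9  -2.5 220. ]
[[-72.5 -12.    1.6]
 [ 25.6  -4.  221.1]
 [ 31.8 244.6 225.5]]
top [345 181  14  11 112] [351.72321429 185.875     ]
cam [-87.  97. 951.] dir [ 0.148 -0.13  -0.981]
205 [ 24.9  -1.6 205. ]
210 [ 24.2  -1.  210. ]
215 [ 23.4  -0.3 215. ]
220 [ 22.7   0.4 220. ]
[[ 1.600e+01 -1.140e+01  2.142e+02]
 [ 2.250e+01  1.000e-01  2.215e+02]
 [ 3.050e+01  1.180e+01  2.244e+02]]
(array([ 70.2, 182.6]), np.float64(0.44), np.float64(16.7))
(array([ 38.4, 206.2]), np.float64(0.6), np.float64(39.5))
(array([ 20.5, 217. ]), np.float64(0.38), np.float64(54.1))
```

{"name": "move_arm", "arguments": {
  "moves": [
    [-0.002, -0.0035, 0.01, 0.2],
    [0, 0, 0.018, 0],
    [0, 0, 0.018, 0],
    [0, 0, 0.018, 0],
    [0, 0, 0.012, 0]
  ]
}}

```text
time_s: 2.65
eef_pos: [608.8, -26.0, 202.1]
tool_rot: [-0.001, -0.12, 0.993, 0.0]
force: [-0.2, 1.0, 0.3]
gripper_width: 93.8
grip_force: 0.0
```

{"name": "move_arm", "arguments": {
  "moves": [
    [0, 0, 0, 0],
    [0, 0, 0, 0],
    [0, 0, 0, 0],
    [0, 0, 0, 0],
    [0, 0, 0, 0]
  ],
  "fingers": 32
}}

```text
time_s: 3.07
eef_pos: [610.2, -26.9, 205.4]
tool_rot: [0.001, -0.12, 0.993, -0.0]
force: [-0.2, 0.3, -0.8]
gripper_width: 64.1
grip_force: 0.0
```

Run:
```python
from h import *
go([23.3,0,204])
p,d=bot.capture('scene'); cv2.imwrite('pics/s2.png',cv2.resize(p[120:290,220:400,::-1],None,fx=3.5,fy=3.5,interpolation=2))
```

```text
now [ 23.8   1.9 205.4] shift [ 0.5 -1.9  1.4] spin 0.05 tilt 0.08 t 3.0667 F [-0.14  0.34] -0.81 q7 1.9
```

View pics/s2.png

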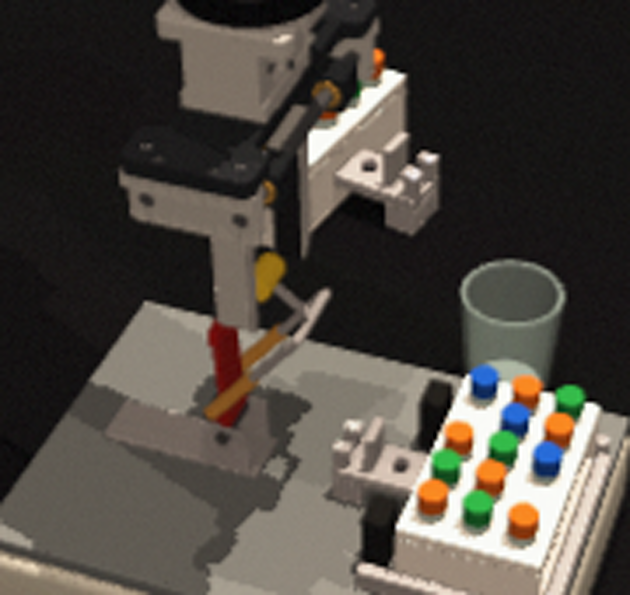

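The near finger (crop 235,290) stands in front of the yellow grip (268,275), and its tip clears the lever and legs. I'll correct y and close.

{"name": "move_arm", "arguments": {
  "moves": [
    [0, -0.002, 0.001, 0],
    [0, 0, 0, 0],
    [0, 0, 0, 0],
    [0, 0, 0, 0],
    [0, 0, 0, 0]
  ],
  "fingers": 0,
  "newtons": 15
}}

```text
time_s: 3.53
eef_pos: [610.3, -28.9, 203.5]
tool_rot: [-0.0, -0.12, 0.993, -0.0]
force: [0.7, -0.1, -0.3]
gripper_width: 26.9
grip_force: 0.0
```

{"name": "move_arm", "arguments": {
  "moves": [
    [0, 0, 0, 0],
    [0, 0, 0, 0],
    [0, 0, 0, 0],
    [0, 0, 0, 0],
    [0, 0, 0, 0]
  ]
}}

```text
time_s: 3.95
eef_pos: [610.3, -28.9, 203.5]
tool_rot: [-0.0, -0.12, 0.993, -0.0]
force: [-1.0, -0.1, 0.5]
gripper_width: 24.3
grip_force: 15.0
```

Run:
```python
from h import *
go([23.3,0,204]); print(bot.sense()['gripper_width'])
p,d=bot.capture('scene'); cv2.imwrite('pics/s3.png',cv2.resize(p[170:250,250:350,::-1],None,fx=6,fy=6,interpolation=2))
for x,z in[(40,203),(50,195),(60,180),(65,175),(70,165),(72,155),(76,140),(78,128),(80,120),(83,120),(85,120),(87,120),(83,110),(83,104),(83,102),(80,103)]: print(x,z,bar2tab(x,z))
```

```text
now [ 23.3   0.  203.5] shift [ 0.  -0.  -0.5] spin 0.05 tilt 0.0 t 3.95 F [-1.01  0.11] 0.46 q7 1.91
24.30690698062276
40 203 (array([ 10.3, 219.5]), np.float64(0.33), np.float64(61.0))
50 195 (array([ 23.2, 215.9]), np.float64(0.41), np.float64(52.1))
60 180 (array([ 38.4, 206.2]), np.float64(0.6), np.float64(39.5))
65 175 (array([ 45.4, 202.8]), np.float64(0.55), np.float64(35.2))
70 165 (array([ 54.1, 195. ]), np.float64(0.6), np.float64(28.0))
72 155 (array([ 59.4, 186.6]), np.float64(0.71), np.float64(21.7))
76 140 (array([ 69. , 173.3]), np.float64(0.73), np.float64(11.8))
78 128 (array([ 75.7, 161.9]), np.float64(0.71), np.float64(3.9))
80 120 (array([ 81.1, 154. ]), np.float64(0.62), np.float64(-1.8))
83 120 (array([ 84.5, 154. ]), np.float64(0.47), np.float64(-2.6))
85 120 (array([ 86.7, 154. ]), np.float64(0.38), np.float64(-2.9))
87 120 (array([ 88.9, 153.9]), np.float64(0.28), np.float64(-3.1))
83 110 (array([ 88.4, 143.6]), np.float64(0.42), np.float64(-9.2))
83 104 (array([ 90.8, 137.1]), np.float64(0.36), np.float64(-13.3))
83 102 (array([ 91.6, 134.9]), np.float64(0.34), np.float64(-14.7))
80 103 (array([ 87.9, 136.1]), np.float64(0.5), np.float64(-13.5))
```

View pics/s3.png

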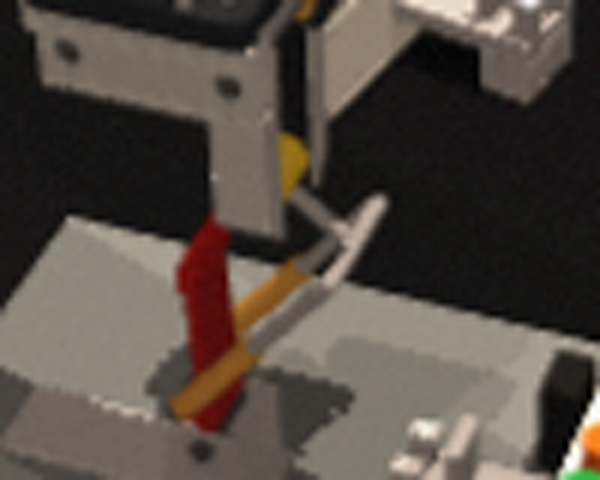

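Gripped at 24.3 mm, which is the tab's length. Now I'll carry it over along the linkage curve.

{"name": "move_arm", "arguments": {
  "moves": [
    [-0.0075, 0, 0.005, 0],
    [-0.0075, 0, 0.005, 0],
    [-0.007, 0, 0.0035, 0],
    [-0.0085, 0, 0.008, 0],
    [0, 0, 0, 0]
  ]
}}

```text
time_s: 4.42
eef_pos: [641.2, -20.9, 180.5]
tool_rot: [-0.0, -0.12, 0.993, -0.0]
force: [3.7, 0.5, 2.9]
gripper_width: 23.9
grip_force: 15.0
```

{"name": "move_arm", "arguments": {
  "moves": [
    [-0.005, 0, 0.008, 0],
    [-0.005, 0, 0.0065, 0],
    [-0.005, 0, 0.007, 0],
    [0, 0, 0, 0],
    [0, 0, 0, 0]
  ]
}}

```text
time_s: 4.83
eef_pos: [654.1, -18.2, 159.3]
tool_rot: [-0.001, -0.12, 0.993, -0.0]
force: [0.1, 0.1, -1.1]
gripper_width: 23.4
grip_force: 15.0
```

Run:
```python
from h import *
go([69,0,160.3]); print(bot.sense()['gripper_width'])
p,d=bot.capture('scene'); np.savez('c2',p=p,d=d); cv2.imwrite('pics/s4.png',cv2.resize(p[180:280,255:365,::-1],None,fx=6,fy=6,interpolation=2))
```

```text
now [ 68.5   0.  159.3] shift [-0.5 -0.  -1. ] spin 0.04 tilt 0.11 t 4.8333 F [0.15 0.06] -1.11 q7 1.91
23.374975468238624
```

View pics/s4.png

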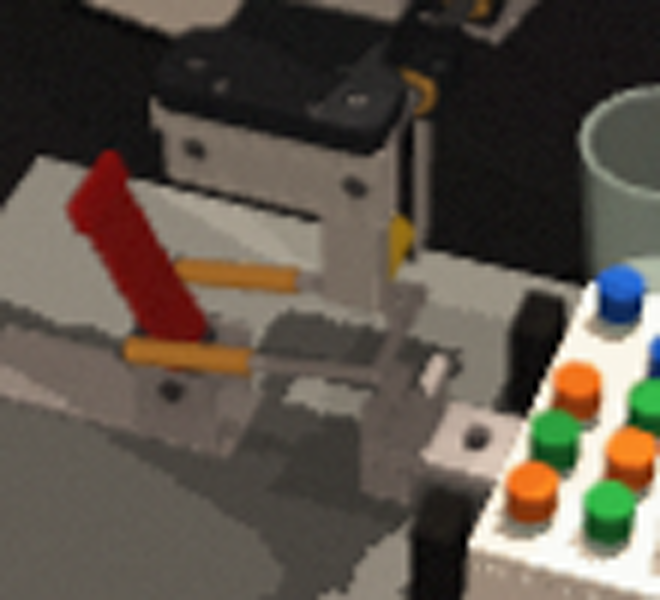

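The bail now lies nearly level, with the bar just above and in front of the keeper (bar at crop (400,335), lever tip at (93,182)). I'll check both on the y=0 plane.

Run:
```python
from h import *
c,M,o=cal('scene'); a=tos(o)
for nm,x,y in[('tip',93,182),('bar',400,335),('legnear',250,365),('legfar',300,280)]:
    u,v=255+x/6,180+y/6
    b=tos(o+M@np.array([(u-c['cx'])/c['fx'],(v-c['cy'])/c['fy'],1])); yy={'legnear':-21,'legfar':21}.get(nm,0); t=(yy-a[1])/(b[1]-a[1]); r=a+t*(b-a); print(nm,r.round(1),'lever th',round(np.degrees(np.arctan2(r[2]-103,r[0]))-70,1))
for x,z in[(76,140),(77,137),(79,133),(80,130),(80,127)]: print(bar2tab(x,z))
```

```text
tip [-29.3   0.  172.7] lever th 42.8
bar [ 78.2   0.  138.4] lever th -45.7
legnear [ 33.6 -21.  129.1] lever th -32.2
legfar [ 34.6  21.  131.1] lever th -31.0
(array([ 69. , 173.3]), np.float64(0.73), np.float64(11.8))
(array([ 71.3, 170.5]), np.float64(0.71), np.float64(9.7))
(array([ 75.1, 166.8]), np.float64(0.64), np.float64(6.6))
(array([ 77.3, 163.9]), np.float64(0.61), np.float64(4.5))
(array([ 78.4, 161. ]), np.float64(0.62), np.float64(2.6))
```

{"name": "move_arm", "arguments": {
  "moves": [
    [-0.002, 0, 0.0045, 0],
    [-0.002, 0, 0.0045, 0],
    [-0.002, 0, 0.0045, 0],
    [-0.002, 0, 0.0045, 0],
    [0, 0, 0, 0]
  ]
}}

```text
time_s: 5.3
eef_pos: [662.4, -16.0, 141.4]
tool_rot: [-0.0, -0.12, 0.993, -0.0]
force: [2.3, 1.6, 1.2]
gripper_width: 24.0
grip_force: 15.0
```

{"name": "move_arm", "arguments": {
  "moves": [
    [0, 0, 0, 0],
    [0, 0, 0, 0],
    [0, 0, 0, 0],
    [0, 0, 0, 0],
    [0, 0, 0, 0]
  ]
}}

```text
time_s: 5.72
eef_pos: [662.0, -16.3, 142.5]
tool_rot: [-0.0, -0.12, 0.993, -0.0]
force: [-0.9, 0.7, -1.0]
gripper_width: 23.7
grip_force: 15.0
```

Run:
```python
from h import *
go([76.2,0,141])
for x,z in[(74,119.5),(76,119.5),(78,119.5),(82,119.5),(84,119.5)]: print(bar2tab(x,z))
```

```text
now [ 76.6   0.  142.5] shift [ 0.4 -0.   1.5] spin 0.04 tilt 0.03 t 5.7167 F [-0.72  0.88] -0.96 q7 1.91
(array([ 73.7, 153.5]), np.float64(0.96), np.float64(0.6))
(array([ 76.3, 153.5]), np.float64(0.83), np.float64(-0.6))
(array([ 78.9, 153.5]), np.float64(0.72), np.float64(-1.5))
(array([ 83.6, 153.5]), np.float64(0.52), np.float64(-2.7))
(array([ 85.8, 153.5]), np.float64(0.42), np.float64(-3.1))
```

{"name": "move_arm", "arguments": {
  "moves": [
    [-0.001, 0, 0.002, 0],
    [-0.001, 0, 0, 0],
    [-0.001, 0, 0, 0],
    [-0.001, 0, 0, 0],
    [0, 0, 0, 0]
  ]
}}

```text
time_s: 6.13
eef_pos: [665.8, -15.4, 140.1]
tool_rot: [-0.001, -0.12, 0.993, -0.0]
force: [-3.8, -0.2, -1.9]
gripper_width: 24.1
grip_force: 15.0
```

{"name": "move_arm", "arguments": {
  "moves": [
    [-0.001, 0, 0, 0],
    [-0.0005, 0, 0, 0],
    [-0.0005, 0, 0, 0],
    [0, 0, 0, 0],
    [0, 0, 0, 0]
  ]
}}

```text
time_s: 6.55
eef_pos: [668.1, -14.8, 140.5]
tool_rot: [-0.0, -0.12, 0.993, -0.0]
force: [-4.1, 0.2, -2.0]
gripper_width: 24.1
grip_force: 15.0
```

```bash
cat >> h.py <<'E'
def rackx():
    f=[];o=[]
    for i in range(4):
        p,d=bot.capture('scene'); s=bot.sense(); f.append(np.append(F@s['force'][:2],s['force'][2]))
        P=pts('scene',d.astype(float)); Q=P.copy(); Q[...,:2]=(P[...,:2]-O)@F.T; Q[d<=0]=999
        # upper rack: white top edge in +x and vial caps centroid
        hsv=cv2.cvtColor(p,cv2.COLOR_RGB2HSV); m=(hsv[...,1]>120)&(Q[...,2]>126)&(Q[...,2]<150)&(Q[...,0]>100)&(Q[...,0]<215)&(abs(Q[...,1])<70)
        o.append(Q[m].mean(0))
    print('F',np.mean(f,0).round(2),'caps centroid',np.mean(o,0).round(2),np.std(o,0).round(2)); return p
E
python3 - <<'E'
from h import *
go([84,0,140.5]); rackx()
E
```

```text
now [ 82.9   0.  140.5] shift [-1.1 -0.  -0. ] spin 0.04 tilt 0.01 t 6.55 F [-3.96  1.16] -1.95 q7 1.91
F [-4.09  0.78 -2.28] caps centroid [163.6   -4.53 137.38] [0.02 0.08 0.04]
```

Run:
```python
from h import *
def cc(D):
    p,d=D['p'],D['d']; P=pts('scene',d.astype(float)); Q=P.copy(); Q[...,:2]=(P[...,:2]-O)@F.T; Q[d<=0]=999
    hsv=cv2.cvtColor(p,cv2.COLOR_RGB2HSV); m=(hsv[...,1]>120)&(Q[...,2]>126)&(Q[...,2]<150)&(Q[...,0]>100)&(Q[...,0]<215)&(abs(Q[...,1])<70)
    v,u=np.nonzero(m); print(m.sum(),Q[m].mean(0).round(2),u.mean(),v.mean())
cc(np.load('c_scene.npz')); cc(np.load('c2.npz'))
p,d=bot.capture('scene'); cc(dict(p=p,d=d))
cv2.imwrite('pics/s5.png',cv2.resize(p[190:280,265:355,::-1],None,fx=6.5,fy=6.5,interpolation=2))
```

```text
841 [163.81  -4.09 137.42] 363.00475624256836 248.50653983353152
849 [163.54  -4.47 137.41] 362.81272084805653 248.6042402826855
844 [163.51  -4.26 137.29] 362.8270142180095 248.57701421800948
```

View pics/s5.png

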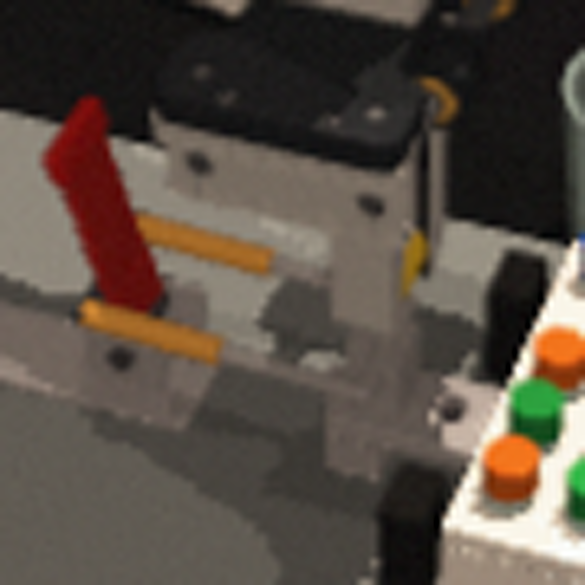

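The lever is at about 0.6 and the bar is above the prongs near the plate. The rack has not moved yet, so I'll keep creeping in +x.

{"name": "move_arm", "arguments": {
  "moves": [
    [-0.0005, 0, 0, 0],
    [-0.0005, 0, 0, 0],
    [-0.0005, 0, 0, 0],
    [-0.0005, 0, 0, 0],
    [0, 0, 0, 0]
  ]
}}

```text
time_s: 7.22
eef_pos: [669.2, -14.5, 140.2]
tool_rot: [-0.001, -0.119, 0.993, -0.0]
force: [-9.8, -1.4, -0.8]
gripper_width: 24.0
grip_force: 15.0
```

Run:
```python
from h import *
go([84,0,140.5]); rackx()
```

```text
now [ 84.   -0.  140.2] shift [-0.   0.  -0.3] spin 0.03 tilt 0.12 t 7.2167 F [-9.83  1.  ] -0.81 q7 1.91
F [-9.92  1.01 -0.61] caps centroid [164.07  -4.06 137.4 ] [0.02 0.01 0.03]
```

{"name": "move_arm", "arguments": {
  "moves": [
    [-0.0005, 0, 0, 0],
    [-0.0005, 0, 0, 0],
    [-0.0005, 0, 0, 0],
    [0, 0, 0, 0],
    [0, 0, 0, 0]
  ]
}}

```text
time_s: 7.83
eef_pos: [670.6, -14.2, 140.2]
tool_rot: [-0.001, -0.119, 0.993, -0.0]
force: [-9.7, -1.1, -1.0]
gripper_width: 23.7
grip_force: 15.0
```

Run:
```python
from h import *
go([84,0,140.5]); rackx()
```

```text
now [ 8.550e+01 -1.000e-01  1.402e+02] shift [ 1.5  0.1 -0.3] spin 0.03 tilt 0.11 t 7.8333 F [-9.73  1.19] -1.04 q7 1.9
F [-9.75  1.34 -0.46] caps centroid [165.29  -4.89 137.41] [0.04 0.05 0.03]
```

Contact: about 6 N on the plate, and the rack creeps with it. So the bar is at seat +4 with TCP x at 85.5. Back off about 1 mm and go down.

{"name": "move_arm", "arguments": {
  "moves": [
    [0.001, 0, 0, 0],
    [0.001, 0, 0, 0],
    [0, 0, 0, 0],
    [0, 0, 0, 0],
    [0, 0, 0, 0]
  ]
}}

```text
time_s: 8.45
eef_pos: [669.9, -14.3, 140.7]
tool_rot: [0.0, -0.12, 0.993, -0.0]
force: [-1.8, 0.6, -0.8]
gripper_width: 23.9
grip_force: 15.0
```

Run:
```python
from h import *
go([84.3,0,140.2]); rackx()
```

```text
now [ 84.7   0.  140.7] shift [ 0.4 -0.   0.5] spin 0.05 tilt 0.04 t 8.45 F [-1.64  1.02] -0.83 q7 1.91
F [-1.22  1.03 -0.36] caps centroid [165.26  -4.78 137.39] [0.06 0.06 0.03]
```

{"name": "move_arm", "arguments": {
  "moves": [
    [-0.0005, 0, 0.0025, 0],
    [-0.001, 0, 0.0025, 0],
    [-0.001, 0, 0.0025, 0],
    [-0.001, 0, 0.0025, 0],
    [0, 0, 0, 0]
  ]
}}

```text
time_s: 9.07
eef_pos: [672.7, -13.6, 129.7]
tool_rot: [-0.001, -0.12, 0.993, -0.0]
force: [-3.6, -0.2, 0.1]
gripper_width: 23.5
grip_force: 15.0
```

Run:
```python
from h import *
go([88.1,0,130.5]); rackx()
```

```text
now [ 87.6   0.  129.7] shift [-0.5 -0.  -0.8] spin 0.04 tilt 0.06 t 9.0667 F [-3.56  0.7 ] 0.13 q7 1.91
F [-3.2   0.56 -2.41] caps centroid [165.75  -4.79 137.35] [0.03 0.03 0.04]
```

{"name": "move_arm", "arguments": {
  "moves": [
    [-0.0005, 0, 0.0015, 0],
    [-0.0005, 0, 0.0015, 0],
    [-0.0005, 0, 0.0015, 0],
    [-0.0005, 0, 0.001, 0],
    [0, 0, 0, 0]
  ]
}}

```text
time_s: 9.68
eef_pos: [674.0, -13.2, 124.8]
tool_rot: [-0.001, -0.119, 0.993, 0.0]
force: [-9.4, -0.8, 0.4]
gripper_width: 23.7
grip_force: 15.0
```

Run:
```python
from h import *
go([90,0,124]); rackx()
```

```text
now [8.900e+01 1.000e-01 1.248e+02] shift [-1.  -0.1  0.8] spin 0.03 tilt 0.11 t 9.6833 F [-9.37  1.41] 0.39 q7 1.91
F [-8.42  1.02  0.54] caps centroid [166.36  -4.42 137.39] [0.02 0.07 0.03]
```

{"name": "move_arm", "arguments": {
  "moves": [
    [0.0005, 0, 0.0005, 0],
    [0.0005, 0, 0.0005, 0],
    [0.0005, 0, 0.0005, 0],
    [0.0005, 0, 0.0005, 0],
    [0, 0, 0, 0]
  ]
}}

```text
time_s: 10.3
eef_pos: [673.4, -13.5, 123.6]
tool_rot: [0.001, -0.12, 0.993, -0.0]
force: [-3.0, 0.6, 4.4]
gripper_width: 23.8
grip_force: 15.0
```

Run:
```python
from h import *
go([88,0,123]); p=rackx()
cv2.imwrite('pics/s6.png',cv2.resize(p[190:280,265:355,::-1],None,fx=6.5,fy=6.5,interpolation=2))
```

```text
now [ 88.3  -0.  123.6] shift [0.3 0.  0.6] spin 0.04 tilt 0.08 t 10.3 F [-2.77  1.31] 4.36 q7 1.91
F [-2.44  0.36  5.58] caps centroid [166.2   -4.47 137.38] [0.04 0.09 0.06]
```

View pics/s6.png

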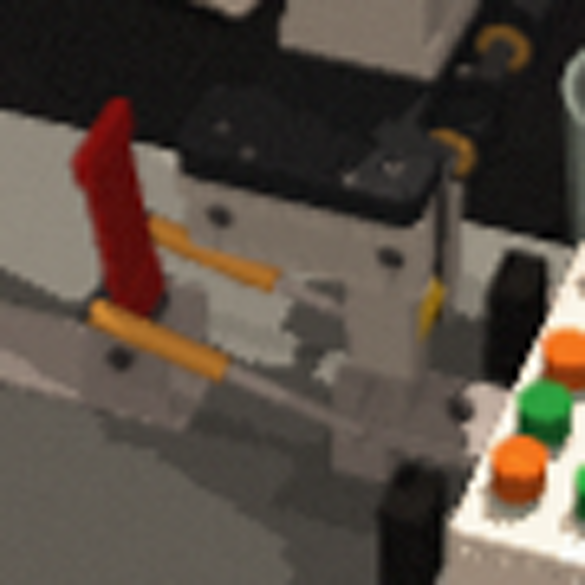

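The force of about 5 N up says the bar is on the groove floor; the legs slope down to the keeper. I'll ease up and draw back to confirm the hook.

{"name": "move_arm", "arguments": {
  "moves": [
    [0.001, 0, -0.0005, 0],
    [0.001, 0, -0.0005, 0],
    [0.001, 0, 0, 0],
    [0.001, 0, 0, 0],
    [0, 0, 0, 0]
  ]
}}

```text
time_s: 10.92
eef_pos: [670.2, -14.1, 124.6]
tool_rot: [0.001, -0.12, 0.993, -0.0]
force: [5.3, 1.6, 0.4]
gripper_width: 23.7
grip_force: 15.0
```

Run:
```python
from h import *
go([85,0,123.6]); p=rackx()
```

```text
now [ 85.1   0.2 124.6] shift [ 0.1 -0.2  1. ] spin 0.07 tilt 0.17 t 10.9167 F [5.54 0.32] 0.37 q7 1.91
F [5.58 0.23 1.16] caps centroid [164.46  -4.18 137.39] [0.05 0.08 0.03]
```

The rack came back with the pull, so the bar is hooked. Release and rise.

{"name": "move_arm", "arguments": {
  "moves": [
    [-0.0005, 0, 0, 0],
    [0, 0, 0, 0],
    [0, 0, 0, 0],
    [0, 0, 0, 0],
    [0, 0, 0, 0]
  ],
  "fingers": 70
}}

```text
time_s: 11.53
eef_pos: [669.4, -14.5, 123.9]
tool_rot: [-0.0, -0.12, 0.993, -0.0]
force: [0.2, -0.2, 0.4]
gripper_width: 53.7
grip_force: 0.0
```

{"name": "move_arm", "arguments": {
  "moves": [
    [0, 0, 0, 0],
    [0, 0, -0.005, 0],
    [0, 0, -0.015, 0],
    [0, 0, -0.02, 0],
    [0, 0, -0.03, 0]
  ]
}}

```text
time_s: 11.95
eef_pos: [668.5, -14.4, 193.2]
tool_rot: [-0.002, -0.12, 0.993, 0.0]
force: [0.6, 0.3, 0.9]
gripper_width: 66.0
grip_force: 0.0
```

{"name": "move_arm", "arguments": {
  "moves": [
    [0.005, 0, -0.02, 0],
    [0.03, 0, 0, 0],
    [0.03, 0, 0, 0],
    [0.01, 0, 0, 0],
    [0, 0, 0, 0]
  ]
}}

```text
time_s: 12.37
eef_pos: [595.2, -33.0, 215.0]
tool_rot: [0.0, -0.119, 0.993, 0.0]
force: [0.8, 0.8, -0.0]
gripper_width: 65.8
grip_force: 0.0
```

Run:
```python
from h import *
go([60,0,220]); p,d=bot.capture('scene')
cv2.imwrite('pics/s7.png',cv2.resize(p[150:280,240:370,::-1],None,fx=4.5,fy=4.5,interpolation=2))
```

```text
now [  7.7  -0.5 215. ] shift [-52.3   0.5  -4.9] spin -0.03 tilt 0.04 t 12.3667 F [0.97 0.56] -0.03 q7 1.91
```

View pics/s7.png

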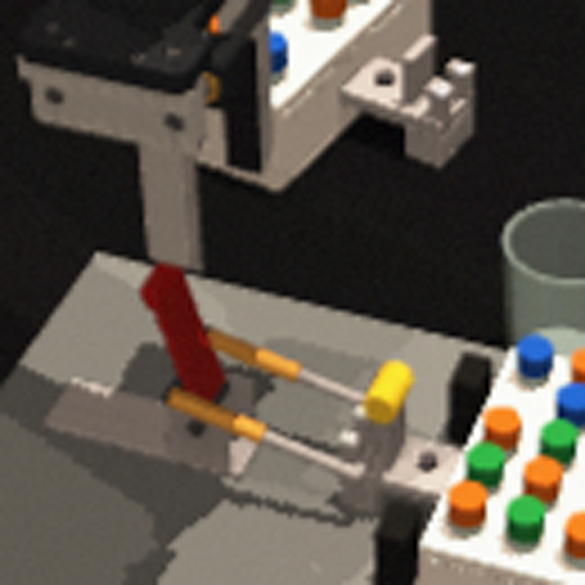

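The bar sits behind the two prongs (crop (375,430)), the grip stands upright over it, and the lever leans open at about 0.7 rad. I'll close the fingers and come down in front of the lever.

{"name": "move_arm", "arguments": {
  "moves": [
    [0, 0, 0, 0],
    [0, 0, 0, 0],
    [0, 0, 0, 0],
    [0, 0, 0, 0],
    [0, 0, 0, 0]
  ],
  "fingers": 0
}}

```text
time_s: 12.83
eef_pos: [596.9, -32.1, 213.7]
tool_rot: [-0.0, -0.12, 0.993, -0.0]
force: [-0.8, 0.5, -0.3]
gripper_width: 35.8
grip_force: 0.0
```

{"name": "move_arm", "arguments": {
  "moves": [
    [0, 0, 0, 0],
    [0, 0, 0, 0],
    [0, 0, 0.015, 0],
    [0, 0, 0.016, 0],
    [0, 0, 0.016, 0]
  ]
}}

```text
time_s: 13.25
eef_pos: [596.9, -32.2, 166.6]
tool_rot: [0.0, -0.12, 0.993, -0.0]
force: [1.1, -0.9, 0.0]
gripper_width: 2.7
grip_force: 0.0
```

{"name": "move_arm", "arguments": {
  "moves": [
    [0.003, 0, 0, 0],
    [0.004, 0, 0, 0],
    [0.004, 0, 0, 0],
    [0.004, 0, 0.002, 0],
    [0.004, 0, 0.001, 0]
  ]
}}

```text
time_s: 13.67
eef_pos: [578.4, -36.9, 164.9]
tool_rot: [0.001, -0.12, 0.993, -0.0]
force: [2.4, -0.1, 1.3]
gripper_width: 0.6
grip_force: 1.0
```

Run:
```python
from h import *
go([-11.4,0,165])
```

```text
now [ -9.5  -0.2 164.9] shift [ 1.9  0.2 -0.2] spin 0.04 tilt 0.11 t 13.6667 F [ 2.32 -0.7 ] 1.27 q7 1.93
```

{"name": "move_arm", "arguments": {
  "moves": [
    [0.006, 0, 0.002, 0],
    [0.006, 0, 0.002, 0],
    [0.005, 0, 0.003, 0],
    [0.005, 0, 0.003, 0],
    [0, 0, 0, 0]
  ]
}}

```text
time_s: 14.08
eef_pos: [555.8, -42.2, 153.3]
tool_rot: [-0.0, -0.119, 0.993, 0.0]
force: [1.7, 0.3, -1.2]
gripper_width: 0.6
grip_force: 0.8
```

{"name": "move_arm", "arguments": {
  "moves": [
    [0.004, 0, 0.004, 0],
    [0.004, 0, 0.004, 0],
    [0.0035, 0, 0.0045, 0],
    [0.0035, 0, 0.0045, 0],
    [0, 0, 0, 0]
  ]
}}

```text
time_s: 14.5
eef_pos: [541.5, -45.6, 136.0]
tool_rot: [-0.0, -0.119, 0.993, 0.0]
force: [2.6, 0.7, -2.6]
gripper_width: 0.4
grip_force: 1.3
```

Run:
```python
from h import *
go([-46.8,0,138]); rackx()
```

```text
now [-47.5   0.  136. ] shift [-0.7 -0.  -2. ] spin 0.03 tilt 0.05 t 14.5 F [2.65 0.06] -2.58 q7 1.95
F [ 0.16 -0.23  0.16] caps centroid [157.21  -4.11 137.35] [0.08 0.06 0.03]
```

{"name": "move_arm", "arguments": {
  "moves": [
    [0.0025, 0, 0.004, 0],
    [0.0025, 0, 0.005, 0],
    [0.002, 0, 0.005, 0],
    [0.0015, 0, 0.005, 0],
    [0, 0, 0, 0]
  ]
}}

```text
time_s: 15.12
eef_pos: [533.0, -47.6, 116.8]
tool_rot: [-0.001, -0.12, 0.993, 0.0]
force: [0.5, -0.9, -0.3]
gripper_width: 0.3
grip_force: 0.1
```

Run:
```python
from h import *
go([-56,0,116]); rackx()
```

```text
now [-5.620e+01  1.000e-01  1.168e+02] shift [-0.2 -0.1  0.8] spin 0.04 tilt 0.11 t 15.1167 F [ 0.27 -1.02] -0.3 q7 1.96
F [-0.55 -0.33 -0.57] caps centroid [157.18  -4.07 137.4 ] [0.06 0.05 0.01]
```

```bash
cat >> h.py <<'E'
def lev():
    p,d=bot.capture('scene'); P=pts('scene',d.astype(float)); Q=P.copy(); Q[...,:2]=(P[...,:2]-O)@F.T
    hsv=cv2.cvtColor(p,cv2.COLOR_RGB2HSV).astype(int); r=((hsv[...,0]<5)|(hsv[...,0]>173))&(hsv[...,1]>150)&(hsv[...,2]>40)&(d>0)&(abs(Q[...,1])<25)&(Q[...,0]>-90)&(Q[...,0]<40)&(Q[...,2]>90)
    q=Q[r]; print('red',len(q),np.percentile(q,[2,25,50,75,98],axis=0).round(0).tolist())
    y=(hsv[...,0]>20)&(hsv[...,0]<36)&(hsv[...,1]>150)&(hsv[...,2]>60)&(d>0)&(abs(Q[...,1])<25)&(Q[...,0]>50)&(Q[...,0]<130)&(Q[...,2]>90); q=Q[y]; print('yel',len(q),np.percentile(q,[5,50,95],axis=0).round(0).tolist())
E
python3 - <<'E'
from h import *
lev()
E
```

```text
red 302 [[-73.0, -14.0, 106.0], [-49.0, -10.0, 110.0], [-33.0, -4.0, 111.0], [-18.0, 4.0, 114.0], [-3.0, 13.0, 119.0]]
yel 93 [[66.0, -12.0, 137.0], [73.0, -4.0, 145.0], [77.0, 11.0, 148.0]]
```

The lever is already past centre and nearly flat ahead of the finger. One gentle press will seat it.

{"name": "move_arm", "arguments": {
  "moves": [
    [0.001, 0, 0.003, 0],
    [0, 0, 0.003, 0],
    [0, 0, 0.003, 0],
    [0, 0, 0.002, 0],
    [0, 0, 0, 0]
  ]
}}

```text
time_s: 15.78
eef_pos: [532.8, -47.8, 106.4]
tool_rot: [-0.0, -0.12, 0.993, -0.0]
force: [-0.4, -1.6, 1.4]
gripper_width: 0.5
grip_force: 0.4
```

Run:
```python
from h import *
go([-57,0,106]); rackx(); lev()
```

```text
now [-5.640e+01 -1.000e-01  1.064e+02] shift [0.6 0.1 0.4] spin 0.04 tilt 0.05 t 15.7833 F [-0.81 -1.43] 1.4 q7 1.96
F [-0.32 -0.04  0.25] caps centroid [157.2   -4.15 137.38] [0.05 0.13 0.01]
red 275 [[-74.0, -14.0, 102.0], [-49.0, -10.0, 105.0], [-34.0, -4.0, 106.0], [-19.0, 3.0, 107.0], [-4.0, 13.0, 110.0]]
yel 94 [[64.0, -12.0, 135.0], [71.0, -4.0, 145.0], [76.0, 10.0, 148.0]]
```

{"name": "move_arm", "arguments": {
  "moves": [
    [0, 0, 0.001, 0],
    [0, 0, 0.001, 0],
    [0, 0, 0.001, 0],
    [0, 0, 0, 0],
    [0, 0, 0, 0]
  ]
}}

```text
time_s: 16.45
eef_pos: [533.4, -47.8, 105.1]
tool_rot: [0.0, -0.12, 0.993, 0.0]
force: [-7.4, 0.6, 23.5]
gripper_width: 0.7
grip_force: 11.8
```

Run:
```python
from h import *
go([-57,0,105]); lev()
```

```text
now [-55.8  -0.2 105.1] shift [1.2 0.2 0.1] spin 0.04 tilt 0.06 t 16.45 F [-7.07  2.31] 23.48 q7 1.96
red 264 [[-74.0, -14.0, 102.0], [-48.0, -10.0, 105.0], [-32.0, -4.0, 106.0], [-18.0, 4.0, 107.0], [-3.0, 13.0, 109.0]]
yel 95 [[64.0, -12.0, 137.0], [71.0, -4.0, 145.0], [76.0, 11.0, 149.0]]
```

At the stop with 23 N. Retreat straight up and check.

{"name": "move_arm", "arguments": {
  "moves": [
    [0, 0, -0.003, 0],
    [0, 0, -0.01, 0],
    [0, 0, -0.03, 0],
    [0, 0, -0.035, 0],
    [0, 0, -0.035, 0]
  ]
}}

```text
time_s: 16.92
eef_pos: [532.5, -47.9, 218.6]
tool_rot: [-0.001, -0.119, 0.993, -0.0]
force: [0.8, 0.6, 0.6]
gripper_width: 0.5
grip_force: 0.0
```

{"name": "move_arm", "arguments": {
  "moves": [
    [0.02, 0, -0.02, 0],
    [0.02, 0, 0, 0],
    [0.02, 0, 0, 0],
    [0, 0, 0, 0],
    [0, 0, 0, 0]
  ]
}}

```text
time_s: 17.33
eef_pos: [474.5, -62.1, 237.8]
tool_rot: [0.001, -0.119, 0.993, 0.0]
force: [-0.3, 0.7, 0.6]
gripper_width: 0.4
grip_force: 0.0
```

Run:
```python
from h import *
go([-57,0,105]); lev(); p=rackx()
cv2.imwrite('pics/s8.png',cv2.resize(p[190:300,230:380,::-1],None,fx=5,fy=5,interpolation=2))
```

```text
now [-1.164e+02 -2.000e-01  2.378e+02] shift [-5.930e+01  1.000e-01  1.329e+02] spin 0.02 tilt 0.07 t 17.3333 F [-0.13  0.77] 0.64 q7 1.92
red 346 [[-74.0, -14.0, 102.0], [-60.0, -8.0, 105.0], [-40.0, -1.0, 106.0], [-23.0, 6.0, 107.0], [-4.0, 14.0, 109.0]]
yel 91 [[64.0, -12.0, 136.0], [71.0, -5.0, 144.0], [77.0, 11.0, 148.0]]
F [0.67 0.16 0.34] caps centroid [157.23  -4.14 137.39] [0.04 0.11 0.05]
```

View pics/s8.png

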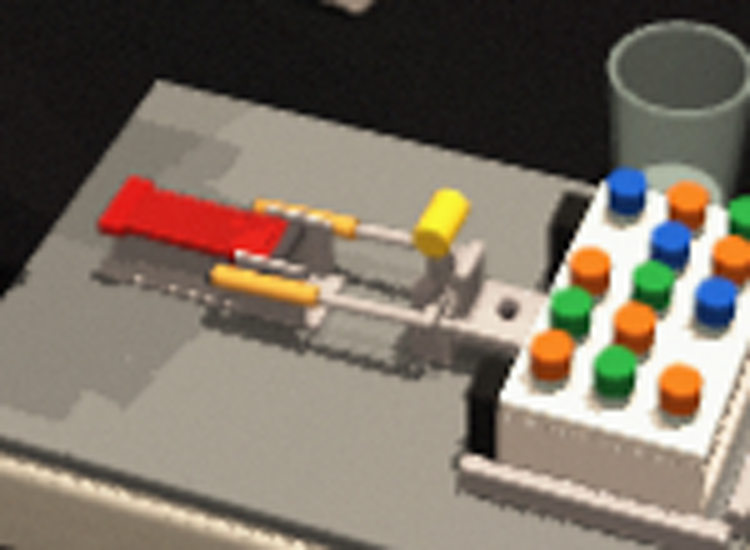

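The lever lies flat at (190,220) by itself, the bail is taut to the keeper at (440,290), and the rack is against its bumpers at (570,230) and (485,410). Handing in.

```bash
python3 -c "
from h import *
print(bot.finish_job())"
```

```text
the job is handed in; nothing more can be done
None
```

The rack is clamped: the bar is hooked in the keeper, the lever stays down past centre by itself, and the rack stands against its bumpers. I handed the job in at about 17.5 s; the hand-in returned no verdict, and the bail's pull was not measured.

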